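# Release the ratchet clamp holding the maroon pencil barrel

### The arm

A 7-joint arm with a two-finger parallel gripper is mounted at the origin on the work surface. World frame = base frame: x ahead of the robot, y to its left, z up, the work surface at z = 0. Lengths are in m, angles in rad, forces in N, time in s.
With the tool pointing down it reaches from about 0.4 to 0.875 m from the base axis. Payload 19.3 kg.
Tool frame: the origin (TCP) lies between the finger pads; the fingertips stand bot.tcp_to_tips ahead of it and the grasp point (between the pads) is the TCP (bot.tcp_to_tips is the distance from the TCP to the fingertips, in m); z points along the fingers, y is the line along which they close (so a half turn about z gives the same grasp; the last joint's range is limited). The gripper opens to 85 mm and grips with 20 to 120 N. Pads are 22 mm wide; open, the fingers measure 114 mm over their backs; the gripper's body (76 mm by 85 mm) begins 54 mm behind the grasp point. The pads swing forward as they close: fully open they stand 13 mm farther back than shut.
Start: joints at [-1.343, 0.521, -0.036, 1.599, 0.021, 1.021, -0.113], TCP at [0.183, 0.597, 0.213] pointing down, gripper open.
Joint ranges: [-2.91, 2.91], [-0.3, 2.13], [-1.5, 1.42], [0.17, 2.43], [-1.26, 4.41], [0.16, 1.93], [-2.52, 2.52]. Speed limits (rad/s): [1.89, 1.89, 2.39, 2.39, 3.01, 3.01, 3.01].

### API

Orientations are given as [roll, pitch, yaw] about the fixed x, y, z axes, in that order (R = Rz(yaw) Ry(pitch) Rx(roll)).
In Python, from workcell import telemetry, grab_frame, bot gives the robot as it stands. The module is installed in compiled form; this text tells all that it offers.
- The arm moves only by the shell command python3 -m crank 'ROWS' [FORCE]. ROWS is text: rows parted by semicolons, each of 7 numbers parted by spaces: the finger opening in m, from 0 to 0.0854, then the shift along the tool's x, y, z in m, then the turn, a rotation vector about the tool's x, y, z in degrees. A call has exactly 8 rows; each row shifts and turns the commanded pose from where the row before left it, along the tool's axes as they then stand; what a row does not reach is not made up. A row lasts 1/12 s, in which the tool goes at most 41.7 mm and 7.16 degrees, less where a joint would pass 70% of its speed; a pose out of reach is approached as far as the arm can. A call with a gripper value outside its range is refused whole. The fingers move at their own pace and stop on an object; FORCE is the grip in N (left out, the last holds). Time passes only in rows, so rows that do not move let the fingers close, or fill a call up. It gives the time, the measured TCP pose, the force, the opening and the grip force at its end, in the units of the state.
- telemetry.observe(): the state, without advancing time (a new reading comes with each control period).
- grab_frame(name): name is "scene" or "top" or "wrist"; returns a dict with "pixels" (384x512x3 uint8, red, green, blue), "depth" (384x512 float32, m along the optical axis (not along the pixel's ray), 0 where there is no reading), "vertical_fov" (degrees; the focal length in pixels is half the picture's height over the tangent of half this angle, whatever the lens; pixels are square), "cx", "cy" (the principal point, pixels), "R" (3x3) and "t" (3): a world point X has camera coordinates R X + t; the wrist camera has in their place "hand_eye" (4x4, takes a point from camera to tool coordinates, whose origin is the TCP and whose axes are the flange's). Camera axes: x right, y down, z forward; pixel columns grow to the right and rows downward; lengths in m; the calibration is good to about 2 mm. The wrist camera is an equidistant fisheye: a pixel r from the principal point sees the ray r / f radians off the axis. A picture is of the moment at which its call begins: read the wrist's pose just before it.
- bot.job_done(): hands the job in; it is judged then, once.
The state is a dict: "clock": time; "qpos": joint angles; "qd": joint speeds; "joint_efforts": joint torques, N m; "position": TCP position; "tool_rot": TCP orientation; "force": force on the tool from outside, world axes, zero at the start; "moment": the same for the moment, N m; "grip_width": finger opening in m; "finger_force": force on a finger pad.
Only numpy, scipy, OpenCV 4.12 (cv2) and the standard library are available. Lean on these libraries where they do the work, as an engineer would, in place of code of your own. Each camera call takes 0.05 s, during which the arm holds its last target. There are 200 camera calls.

### The job

The glue on the maroon pencil barrel has set, so release its ratchet clamp: lift that clamp's red pawl tab up and back until the pawl stands clear of the teeth, then pull the toothed bar back by its black post until its jaw stops against the guide. Leave the pawl raised and the barrel lying in its cradle, and leave the other clamp, with the gunmetal grip section in it, closed.

Things in the scene. Friction and masses are not known exactly. Their poses are not given: they have to be found in the camera images.
- clamp_tab (a point): Centre of the red pawl tab, 12 x 14 (across bar) x 32 mm tall, 58 mm above the table, on the maroon barrel's clamp; guide below 33 mm high. Hinge pin across the bar, 46 mm nearer the post and 22 mm lower: tab swings up and back to the post on a 51 mm radius. 0.3 rad (centre 70 mm high) clears the teeth, stop at 1.2 rad. Stiff hinge (1 N): stays where left. While down, the bar gives only 3 mm.
- clamp_post (a point): Centre of the upright black post on the same clamp's bar: 16 mm diameter, exposed from 20 to 50 mm above the table (this point 40 mm). Base plate below it 10 mm thick, 60 mm wide. x axis along the bar to jaw and barrel, z up. Starts 88 mm from the tab, 27 mm clear of the guide. The bar slides easily (1 N) along minus x, 60 mm, until the black jaw on its far end meets the guide.
- barrel_center (a point): Centre of the maroon lacquered pencil barrel, 12 mm in diameter, 90 mm long, thin brass ring, lying across the clamp (its y axis along its length) between jaw and anvil, 16 mm above the table, in a cradle: low ridges keep it from rolling.
- clamp2_post (a point): Centre of the post of the other clamp, the same in every way but holding a short gunmetal grip section (46 mm long, 12 mm in diameter). This bar must stay where it is.
Not all that is in view belongs to the job. Leave any green or turquoise look-alike of the part that bears clamp_post alone. Leave any turquoise look-alike of the part that bears barrel_center alone.

How it is judged:
By the outcome, as a careful person would: the job done as asked, in the order asked, and still so for the second after the job is handed in, with the robot touching nothing.
It also fails if it takes over 42 s, if anything falls off the work surface, if the arm or the gripper's body presses on something with over 40 N, if the wrist force passes 120 N, or if a joint passes its speed limit or range.

## Working session

There is one attempt and no reset: what is moved stays moved. The work goes in short steps, Python scripts to look and compute and a shell command to move; the robot and the scene stay as the last step left them, time stands still between calls to the robot, and variables do not carry over. Pictures are saved under pics/ and viewed, at most 10 in all, crops included, and the job is handed in when it is done.

```bash
mkdir -p pics
cat > h.py <<'E'
import numpy as np,cv2
from workcell import telemetry,grab_frame,bot
from scipy.spatial.transform import Rotation as Ro
def f(fr): return fr["pixels"].shape[0]/2/np.tan(np.radians(fr["vertical_fov"])/2)
def save(fr,n): cv2.imwrite(n,cv2.cvtColor(fr["pixels"],cv2.COLOR_RGB2BGR))
def pt(fr,u,v):  # depth to world (fixed cams)
    d=fr["depth"][int(v),int(u)];F=f(fr)
    return np.array(fr["R"]).T@(np.array([(u-fr["cx"])/F*d,(v-fr["cy"])/F*d,d])-fr["t"])
def plane(fr,u,v,z):
    F=f(fr);R=np.array(fr["R"]);c=-R.T@fr["t"];r=R.T@np.array([(u-fr["cx"])/F,(v-fr["cy"])/F,1])
    return c+r*(z-c[2])/r[2]
E
python3 - <<'E'
from h import *
import pickle
o={}
for n in("scene","top","wrist"):
    s=telemetry.observe();o[n]=grab_frame(n);o[n]["s"]=s;save(o[n],f"pics/{n}0.png")
pickle.dump(o,open("o.pkl","wb"))
s=telemetry.observe();print(s["position"],s["tool_rot"],s["clock"],bot.tcp_to_tips,s["force"])
E
```

```text
[0.18335896 0.59723596 0.2129089 ] [-3.14080525e+00  8.20880278e-05  2.84376851e+00] 0.15 0.019 [ 1.05383697  0.15685079 -0.27450338]
```

View pics/scene0.png

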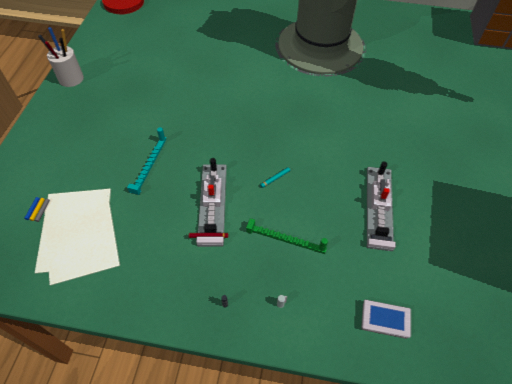

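View pics/top0.png

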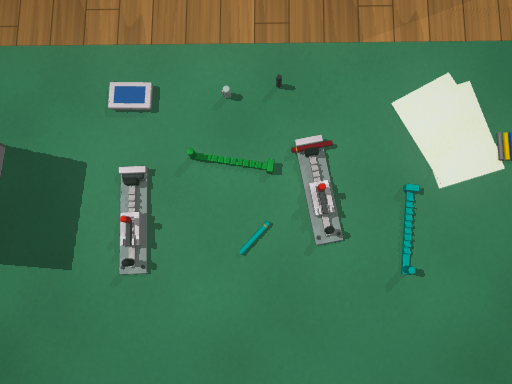

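The scene picture shows the maroon-barrel clamp at (212,205): tab (211,188), post (213,164), barrel (208,235). In the top picture its tab is at (322,187), its post (329,230) and its barrel (312,146).
Look-alikes are the other clamp (top: tab (125,219), post (128,263)), the green bar (230,162), the turquoise bar (409,230) and the turquoise barrel (254,238). I choose the clamp with the maroon barrel.

Run:
```python
from h import *
import pickle
o=pickle.load(open("o.pkl","rb"))
def tri(a,ua,b,ub):
    A=[];B=[]
    for fr,(u,v) in((a,ua),(b,ub)):
        F=f(fr);P=np.c_[fr["R"],fr["t"]];x=(u-fr["cx"])/F;y=(v-fr["cy"])/F
        for r in(x*P[2]-P[0],y*P[2]-P[1]):A.append(r[:3]);B.append(-r[3])
    return np.linalg.lstsq(np.array(A),np.array(B),rcond=None)[0]
boxes={"scene":(190,230,150,250),"top":(285,345,130,245)}
c={}
for n,(u0,u1,v0,v1) in boxes.items():
    fr=o[n];hsv=cv2.cvtColor(fr["pixels"],cv2.COLOR_RGB2HSV)[v0:v1,u0:u1].astype(int);H,S,V=hsv[...,0],hsv[...,1],hsv[...,2]
    red=((H<8)|(H>172))&(S>150)
    for k,m in(("tab",red&(V>170)),("barrel",red&(V<=170)&(V>50)),("black",(V<45))):
        N,l,st,ce=cv2.connectedComponentsWithStats(m.astype(np.uint8))
        for i in np.argsort(-st[1:,4])[:3]+1:
            p=ce[i]+[u0,v0];w=pt(fr,*p)
            print(n,k,st[i,4],st[i,:4]+[u0,v0,0,0],p.round(1),w.round(4)); c.setdefault((n,k),[]).append(p)
for k in("tab","barrel"):print(k,tri(o["scene"],c["scene",k][0],o["top"],c["top",k][0]))
im=[]
for n,(u0,u1,v0,v1) in boxes.items():
    im.append(cv2.resize(cv2.cvtColor(o[n]["pixels"][v0:v0+110,u0:u0+60],cv2.COLOR_RGB2BGR),None,fx=5,fy=5,interpolation=cv2.INTER_CUBIC))
cv2.imwrite("pics/crop.png",np.hstack([i[:500] for i in im]))
```

```text
scene tab 14 [208 185   5   3] [210.1 186.1] [ 0.6516 -0.1981  0.0728]
scene barrel 112 [190 233  33   5] [204.5 234.3] [ 0.7512 -0.1908  0.0233]
scene barrel 40 [208 185   6  10] [211.  190.5] [ 0.6573 -0.1953  0.0636]
scene barrel 15 [225 233   3   5] [226. 235.] [ 0.7433 -0.1424  0.0224]
scene black 95 [204 224  12   9] [209.7 228.3] [ 0.7387 -0.1808  0.0327]
scene black 59 [210 158   6  13] [212.9 164.1] [ 0.5739 -0.2118  0.053 ]
scene black 1 [205 168   1   1] [205. 168.] [ 0.5601 -0.2388  0.0124]
top tab 26 [319 184   6   5] [321.5 185.7] [ 0.6497 -0.1987  0.0714]
top barrel 133 [297 141  35  10] [315.1 145.2] [ 0.7467 -0.1925  0.0209]
top barrel 19 [318 186   8   5] [320.5 188.4] [ 0.6445 -0.1967  0.0702]
top barrel 17 [292 148   4   5] [293.4 149.6] [ 0.7373 -0.1456  0.0193]
top black 32 [305 150  14   7] [310.4 153.6] [ 0.7252 -0.181   0.0328]
top black 12 [325 229   5   5] [326.7 231.4] [ 0.5592 -0.2106  0.0463]
tab [ 0.64985586 -0.19875182  0.070159  ]
barrel [ 0.74777009 -0.19262637  0.01657358]
```

View pics/crop.png

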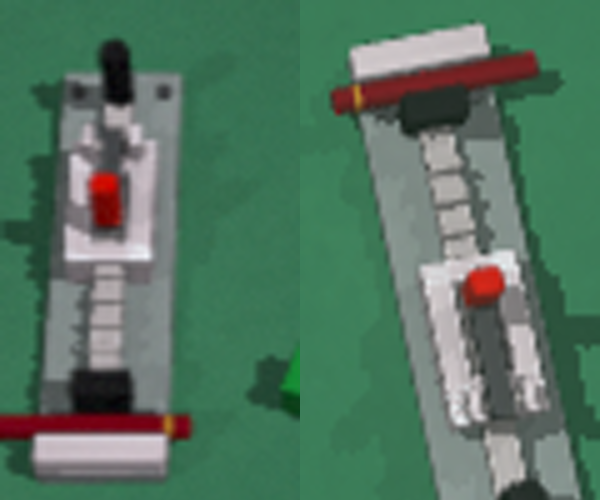

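The crop shows the maroon barrel at the jaw, the red tab on the guide (left: (105,200), right: (483,285)) and the black post beyond it, so the choice is right. The bar's yaw is about 10°. I'll go above the tab.

```bash
R='0.085 -0.0282 -0.026 0 0 0 0'; true
python3 -m crank '0.085 -0.02 -0.018 0 0 0 0;0.085 -0.0282 -0.026 0 0 0 0;0.085 -0.0282 -0.026 0 0 0 0;0.085 -0.0282 -0.026 0 0 0 0;0.085 -0.0282 -0.026 0 0 0 0;0.085 -0.0282 -0.026 0 0 0 0;0.085 -0.0282 -0.026 0 0 0 0;0.085 -0.0282 -0.026 0 0 0 0'
python3 -m crank '0.085 -0.0282 -0.026 0 0 0 0;0.085 -0.0282 -0.026 0 0 0 0;0.085 -0.0282 -0.026 0 0 0 0;0.085 -0.0282 -0.026 0 0 0 0;0.085 -0.0282 -0.026 0 0 0 0;0.085 -0.0282 -0.026 0 0 0 0;0.085 -0.0282 -0.026 0 0 0 0;0.085 -0.0282 -0.026 0 0 0 0'
python3 -m crank '0.085 -0.0282 -0.026 0 0 0 0;0.085 -0.0282 -0.026 0 0 0 0;0.085 -0.0282 -0.026 0 0 0 0;0.085 -0.0282 -0.026 0 0 0 0;0.085 0 0 0 0 0 -6.8;0.085 0 0 0 0 0 -6.8;0.085 0 0 0 0 0 -6.8;0.085 0 0 0 0 0 -6.8'
```

```text
clock: 0.82
position: [0.333, 0.3407, 0.2133]
tool_rot: [3.142, -0.0, 2.844]
force: [0.2, 1.4, 0.0]
grip_width: 0.0851
finger_force: 0.0
clock: 1.48
position: [0.4877, 0.0756, 0.2134]
tool_rot: [3.142, 0.0, 2.844]
force: [1.3, 0.2, 0.3]
grip_width: 0.0846
finger_force: 0.0
clock: 2.15
position: [0.5644, -0.0553, 0.213]
tool_rot: [3.141, -0.001, -2.959]
force: [0.3, 0.3, 0.0]
grip_width: 0.0852
finger_force: 0.0
```

```bash
python3 -m crank '0.085 -0.0111 -0.0309 0.008 0 0 0;0.085 -0.0111 -0.0309 0.008 0 0 0;0.085 -0.0111 -0.0309 0.008 0 0 0;0.085 -0.0111 -0.0309 0.008 0 0 0;0.085 -0.0111 -0.0309 0.008 0 0 0;0.085 0 0 0 0 0 0;0.085 0 0 0 0 0 0;0.085 0 0 0 0 0 0'
cat > w.py <<'E'
from h import *
import sys
def wrist(n):
    s=telemetry.observe();fr=grab_frame("wrist");save(fr,n)
    Rw=Ro.from_euler("xyz",s["tool_rot"]).as_matrix();return s,fr,Rw
def ray(fr,u,v):
    x,y=u-fr["cx"],v-fr["cy"];r=np.hypot(x,y)+1e-9;th=r/f(fr)
    return np.array([x/r*np.sin(th),y/r*np.sin(th),np.cos(th)])
def wpt(s,fr,Rw,u,v,z=None):
    d=ray(fr,u,v);H=np.array(fr["hand_eye"])
    if z is None:
        p=d/d[2]*fr["depth"][int(v),int(u)];return Rw@(H[:3,:3]@p+H[:3,3])+s["position"]
    c=Rw@H[:3,3]+s["position"];r=Rw@H[:3,:3]@d;return c+r*(z-c[2])/r[2]
def red(fr):
    hsv=cv2.cvtColor(fr["pixels"],cv2.COLOR_RGB2HSV).astype(int);H,S,V=hsv[...,0],hsv[...,1],hsv[...,2]
    return ((H<8)|(H>172))&(S>150),V
E
python3 - <<'E'
from w import *
s,fr,Rw=wrist("pics/w1.png")
print(s["position"],s["tool_rot"])
m,V=red(fr)
N,l,st,ce=cv2.connectedComponentsWithStats(m.astype(np.uint8))
for i in np.argsort(-st[1:,4])[:4]+1: print(st[i],ce[i],wpt(s,fr,Rw,*ce[i]),V[l==i].mean())
E
```

```text
clock: 2.82
position: [0.646, -0.197, 0.1729]
tool_rot: [3.141, -0.001, -2.965]
force: [0.6, 0.5, -0.2]
grip_width: 0.0853
finger_force: 0.0
[ 0.64602938 -0.19703001  0.17287736] [ 3.14095352e+00 -6.77963639e-04 -2.96474312e+00]
[217 250  64   9 363] [245.50137741 254.67217631] [ 0.73953223 -0.19410116  0.036641  ] 106.08264462809917
[249 178  13  18 211] [254.66824645 186.35545024] [ 0.64777609 -0.19922857  0.07383768] 151.43127962085308
[284 250   6   8  42] [286.35714286 253.80952381] [ 0.73848637 -0.14544553  0.02139539] 108.0952380952381
[505 233   1   1   1] [505. 233.] [0.66615709 0.19331764 0.02351859] 1.0
```

View pics/w1.png

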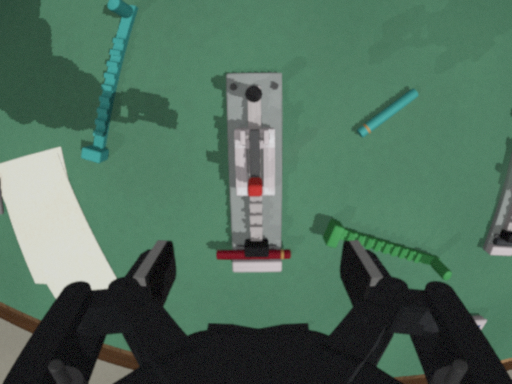

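The wrist view shows the tab at (254,186), the post at (254,93) and the barrel at (252,254). The bar is nearly vertical in the image, so the yaw is good.

Run:
```python
from w import *
s,fr,Rw=wrist("pics/w2.png")
m,V=red(fr); 
P=np.array([wpt(s,fr,Rw,u,v) for v,u in zip(*np.where(m)) if 245<u<265 and 170<v<200])
print(len(P)); t=P[P[:,2]>P[:,2].max()-0.006]; print("tab top",len(t),t.mean(0),np.ptp(P,0),P.max(0))
B=fr["pixels"].max(2)<50
Q=np.array([wpt(s,fr,Rw,u,v) for v,u in zip(*np.where(B)) if 240<u<268 and 80<v<105]);q=Q[(Q[:,2]>.045)&(Q[:,2]<.06)];print("post top",len(q),q.mean(0),np.ptp(q,0))
ax=np.r_[Rw[:2,0]];print("tool x",ax,"tab->tool",Rw.T@(t.mean(0)-s["position"]),"post",Rw.T@(q.mean(0)-s["position"]))
```

```text
211
tab top 138 [ 0.65071947 -0.19871883  0.073366  ] [0.01046932 0.01266    0.03281051] [ 0.65620573 -0.19272837  0.07518167]
post top 106 [ 0.56555106 -0.21551768  0.05929415] [0.01289449 0.0121033  0.00194334]
tool x [-0.98427416 -0.1766476 ] tab->tool [-0.00408942 -0.00304366  0.09993305] post [ 0.08270567 -0.00454163  0.11401301]
```

```bash
python3 -m crank '0.085 -0.004 -0.003 0 0 0 -0.7;0.05 0 0 0.02 0 0 0;0.05 0 0 0.025 0 0 0;0.05 0 0 0.025 0 0 0;0.05 0 0 0.025 0 0 0;0.05 0 0 0.014 0 0 0;0.05 0 0 0 0 0 0;0.05 0 0 0 0 0 0'
python3 -m crank '0.0 0 0 0 0 0 0;0.0 0 0 0 0 0 0;0.0 0 0 0 0 0 0;0.0 0 0 0 0 0 0;0.0 0 0 0 0 0 0;0.0 0 0 0 0 0 0;0.0 0 0 0 0 0 0;0.0 0 0 0 0 0 0' 30
```

```text
clock: 3.58
position: [0.651, -0.1995, 0.0647]
tool_rot: [3.142, -0.0, -2.952]
force: [-0.9, -0.6, 1.1]
grip_width: 0.0499
finger_force: 0.0
clock: 4.25
position: [0.6508, -0.1997, 0.0643]
tool_rot: [-3.142, -0.0, -2.953]
force: [-0.4, -0.5, -0.9]
grip_width: 0.0
finger_force: 0.0
```

Run:
```python
from w import *
s,fr,Rw=wrist("pics/w3.png");print(s["grip_width"],s["finger_force"])
g=grab_frame("scene")
a=cv2.resize(fr["pixels"][140:384,140:370],(400,424));b=cv2.resize(g["pixels"][140:260,160:274],(400,424),interpolation=cv2.INTER_CUBIC)
cv2.imwrite("pics/c3.png",np.hstack([a,b])[...,::-1])
```

```text
4.3156202323030255e-05 0.0
```

View pics/c3.png

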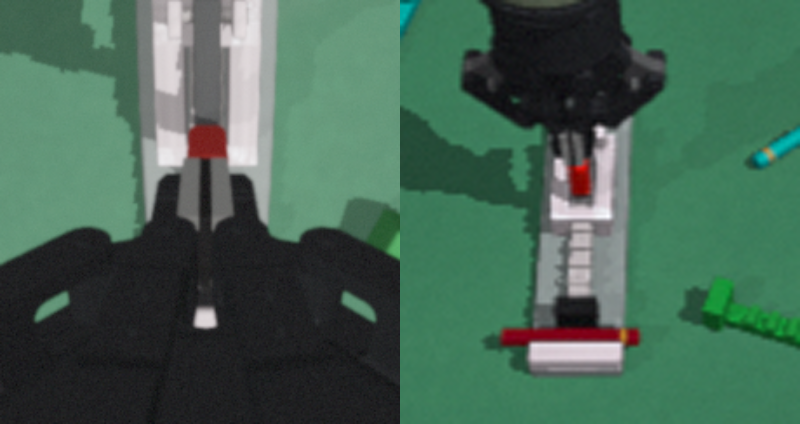

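Both views show the shut fingers with the red tab whole and untouched. I'll measure the fingertip and tab positions from depth.

Run:
```python
from w import *
s,fr,Rw=wrist("pics/w4.png");g=grab_frame("scene");tp=grab_frame("top")
for n,G in(("wrist",fr),("scene",g),("top",tp)):
    m,V=red(G); N,l,st,ce=cv2.connectedComponentsWithStats(m.astype(np.uint8))
    for i in np.argsort(-st[1:,4])[:3]+1:
        vv,uu=np.where(l==i)
        P=np.array([wpt(s,fr,Rw,u,v) if n=="wrist" else pt(G,u,v) for u,v in zip(uu,vv)])
        print(n,st[i],np.median(P,0).round(4),P.min(0).round(4),P.max(0).round(4))
print("fingers wrist px")
for (u,v) in [(258,235),(258,250),(252,260),(264,260),(258,270),(258,322)]:print(u,v,fr["pixels"][v,u],wpt(s,fr,Rw,u,v).round(4))
print("scene col u=209"); 
for v in range(172,200,2): print(v,[ (g["pixels"][v,u].tolist(),pt(g,u,v).round(3).tolist()) for u in(207,211)])
print(s["position"],fr["hand_eye"])
```

```text
wrist [249 212  21  20 343] [ 0.646  -0.2     0.0618] [ 0.5788 -0.213   0.0464] [ 0.6481 -0.1932  0.2247]
scene [102   0  42  14 470] [-0.0551 -0.6826  0.0178] [-0.1166 -0.7606 -0.0019] [1.1931e+00 5.0000e-04 8.9840e-01]
scene [189 232  34   6 125] [ 0.7486 -0.1909  0.0202] [ 0.7365 -0.2261  0.0139] [ 0.7616 -0.1513  0.0246]
scene [381 188   8  11  62] [0.5886 0.201  0.0641] [5.795e-01 5.000e-04 4.370e-02] [1.1931 0.2082 0.8984]
top [120 216  11   6  55] [0.5816 0.1979 0.0708] [0.5774 0.1945 0.0458] [0.5874 0.2085 0.0755]
top [292 148   4   5  17] [ 0.7367 -0.1447  0.0204] [ 0.7334 -0.1489  0.0139] [ 0.741  -0.1424  0.0228]
top [297 147   4   4  11] [ 0.7409 -0.1555  0.0204] [ 0.7365 -0.1598  0.0188] [ 0.7429 -0.1533  0.0226]
fingers wrist px
258 235 [28 30 24] [ 0.6407 -0.2011  0.092 ]
258 250 [26 26 24] [ 0.6408 -0.2011  0.1075]
252 260 [106 106 105] [ 0.6417 -0.2035  0.1157]
264 260 [110 110 109] [ 0.6407 -0.1985  0.1158]
258 270 [41 41 40] [ 0.6437 -0.2005  0.1197]
258 322 [223 217 218] [ 0.7575 -0.1787  0.0239]
scene col u=209
172 [([12, 14, 14], [0.649, -0.202, 0.123]), ([22, 2
[... 753 characters left out ...]
), ([127, 14, 9], [0.658, -0.195, 0.067])]
192 [([137, 127, 132], [0.644, -0.211, 0.034]), ([122, 4, 4], [0.656, -0.196, 0.055])]
194 [([135, 130, 134], [0.648, -0.21, 0.032]), ([116, 7, 4], [0.655, -0.197, 0.045])]
196 [([142, 136, 140], [0.656, -0.208, 0.035]), ([80, 79, 80], [0.647, -0.201, 0.024])]
198 [([213, 205, 213], [0.658, -0.207, 0.03]), ([187, 178, 182], [0.658, -0.198, 0.032])]
[ 0.65077293 -0.19966569  0.06428811] [[-3.42383197e-05 -9.56652758e-01 -2.91231006e-01  7.31804277e-02]
 [ 9.99999269e-01  3.19170965e-04 -1.16599562e-03  4.40953571e-04]
 [ 1.20840541e-03 -2.91230834e-01  9.56652048e-01 -1.60452048e-01]
 [ 0.00000000e+00  0.00000000e+00  0.00000000e+00  1.00000000e+00]]
```

The shut fingertips measure at z≈0.084, just above the tab top at 0.074. So the real tips are about 38 mm higher than the reported TCP and `tcp_to_tips` imply. I'll open, descend by that much and regrip.

```bash
python3 -m crank '0.05 0 0 0 0 0 0;0.05 0 0 0 0 0 0;0.05 0 0 0 0 0 0;0.05 0 0 0 0 0 0;0.05 0 0 0.01 0 0 0;0.05 0 0 0.01 0 0 0;0.05 0 0 0.01 0 0 0;0.05 0 0 0 0 0 0'
python3 -m crank '0.05 0 0 0.006 0 0 0;0.0 0 0 0 0 0 0;0.0 0 0 0 0 0 0;0.0 0 0 0 0 0 0;0.0 0 0 0 0 0 0;0.0 0 0 0 0 0 0;0.0 0 0 0 0 0 0;0.0 0 0 0 0 0 0' 30
python3 - <<'E'
from w import *
s,fr,Rw=wrist("pics/w5.png")
g=grab_frame("scene")
a=cv2.resize(fr["pixels"][140:384,140:370],(400,424));b=cv2.resize(g["pixels"][140:260,160:274],(400,424),interpolation=cv2.INTER_CUBIC)
cv2.imwrite("pics/c5.png",np.hstack([a,b])[...,::-1])
E
```

```text
clock: 5.17
position: [0.6493, -0.1992, 0.0313]
tool_rot: [3.14, -0.003, -2.952]
force: [-0.1, -0.0, -0.4]
grip_width: 0.0498
finger_force: 0.0
clock: 5.83
position: [0.6509, -0.1992, 0.0286]
tool_rot: [3.141, 0.0, -2.952]
force: [-1.4, 3.7, 3.7]
grip_width: 0.0136
finger_force: 32.4
```

View pics/c5.png

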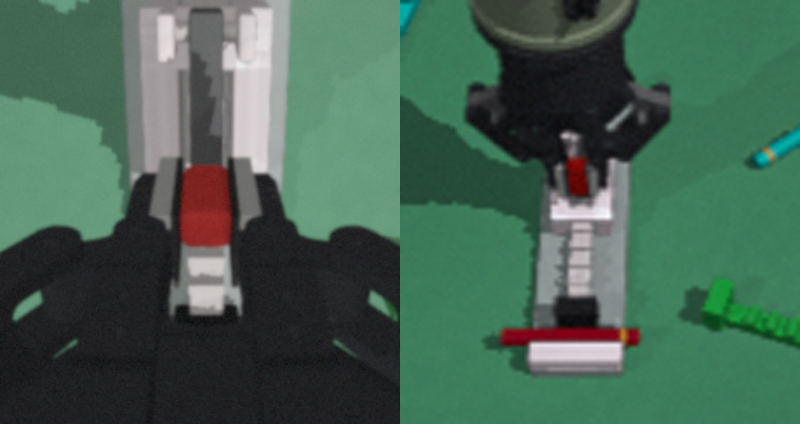

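The tab is gripped at 13.6 mm width. Now I swing it about the hinge by 32°.

```bash
python3 -m crank '0.0 -0.0004 0 -0.0032 0 -4 0;0.0 -0.0004 0 -0.0032 0 -4 0;0.0 -0.0004 0 -0.0032 0 -4 0;0.0 -0.0004 0 -0.0032 0 -4 0;0.0 -0.0004 0 -0.0032 0 -4 0;0.0 -0.0004 0 -0.0032 0 -4 0;0.0 -0.0004 0 -0.0032 0 -4 0;0.0 -0.0004 0 -0.0032 0 -4 0'
python3 -m crank '0.0 0 0 0 0 0 0;0.0 0 0 0 0 0 0;0.0 0 0 0 0 0 0;0.04 0 0 0 0 0 0;0.04 0 0 0 0 0 0;0.04 0 0 0 0 0 0;0.04 0 0 0 0 0 0;0.04 0 0 0 0 0 0'
```

```text
clock: 6.6
position: [0.6509, -0.2011, 0.0641]
tool_rot: [3.091, 0.498, -2.964]
force: [-22.6, 52.6, -31.6]
grip_width: 0.0134
finger_force: 29.0
clock: 7.27
position: [0.6583, -0.2106, 0.0699]
tool_rot: [3.114, 0.511, -2.954]
force: [0.1, -0.4, -0.8]
grip_width: 0.0397
finger_force: 0.0
```

Run:
```python
from w import *
s,fr,Rw=wrist("pics/w6.png");print(s["qpos"],s["force"])
g=grab_frame("scene")
a=cv2.resize(fr["pixels"][140:384,140:370],(400,424));b=cv2.resize(g["pixels"][140:260,160:274],(400,424),interpolation=cv2.INTER_CUBIC)
cv2.imwrite("pics/c6.png",np.hstack([a,b])[...,::-1])
```

```text
[ 0.62831889  0.70263926 -0.36906482  1.90186085 -0.3794839   0.16128988
  2.51945719] [ 0.13761247 -0.39839463 -0.83422381]
```

View pics/c6.png

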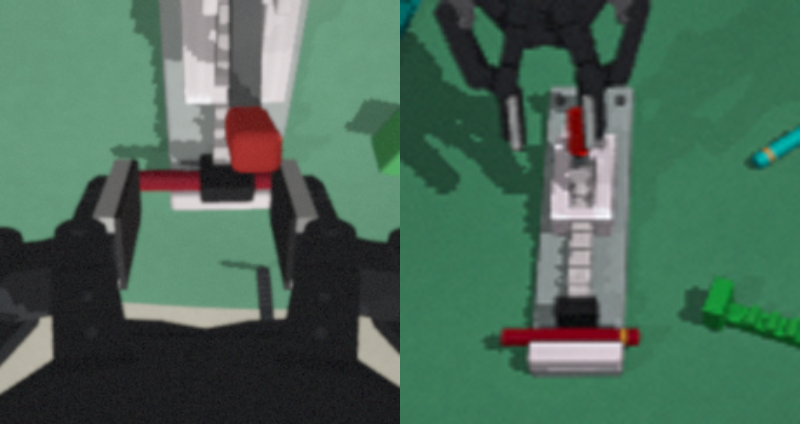

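The pawl now stands raised: the tab is tilted back at right (578,130), and the bar and barrel haven't moved. Joints 6 and 7 are at their range ends, so I'll back off and come upright again.

```bash
python3 -m crank '0.04 0 0.005 -0.008 0 0 0;0.04 0 0.004 -0.02 0 0 0;0.06 0 0 -0.03 0 0 0;0.06 0 0 -0.03 0 0 0;0.06 0 0 -0.02 0 5 0;0.06 0 0 0 0 6 0;0.06 0 0 0 0 6 0;0.06 0 0 0 0 6 0'
python3 - <<'E'
from w import *
s,fr,Rw=wrist("pics/w7.png");print(s["qpos"],s["position"],s["tool_rot"])
m,V=red(fr);N,l,st,ce=cv2.connectedComponentsWithStats(m.astype(np.uint8))
for i in np.argsort(-st[1:,4])[:4]+1:
    P=np.array([wpt(s,fr,Rw,u,v) for v,u in zip(*np.where(l==i))]);print(st[i],np.median(P,0).round(4),P.max(0).round(4))
B=fr["pixels"].max(2)<50
v,u=np.where(B);Q=np.array([wpt(s,fr,Rw,a,b) for a,b in zip(u,v)])
k=(Q[:,2]>.045)&(Q[:,2]<.062)&(abs(Q[:,0]-.565)<.025)&(abs(Q[:,1]+.2155)<.025);print(k.sum(),Q[k].mean(0))
E
```

```text
clock: 8.03
position: [0.6064, -0.2139, 0.1629]
tool_rot: [3.117, 0.138, -2.944]
force: [-0.8, 0.4, -0.6]
grip_width: 0.0602
finger_force: 0.0
[ 0.28608375  0.55301115  0.01084458  1.70194331 -0.13127992  0.7805583
  2.15376229] [ 0.6063854  -0.21392365  0.1628868 ] [ 3.11736971  0.13807511 -2.94374061]
[255 198  16  15 205] [ 0.6239 -0.2044  0.0932] [ 0.6365 -0.1977  0.0964]
[221 261  28   8 191] [ 0.7506 -0.211   0.0207] [ 0.7582 -0.1945  0.3116]
[271 261  11   8  79] [ 0.7402 -0.1593  0.0206] [ 0.745  -0.1528  0.0348]
[285 261   6   7  36] [ 0.7372 -0.1457  0.0204] [ 0.741  -0.1421  0.0232]
227 [ 0.56358271 -0.21659184  0.05808751]
```

```bash
python3 -m crank '0.06 0 0 0 0 4 0;0.06 0 0 0 0 3.9 0;0.06 0.02 0.003 0 1.4 0 0;0.06 0.021 0.003 0 0 0 0;0.06 0 0 0.03 0 0 0;0.06 0 0 0.03 0 0 0;0.06 0 0 0 0 0 0;0.06 0 0 0 0 0 0'
python3 - <<'E'
from w import *
s,fr,Rw=wrist("pics/w8.png");print(s["qpos"],s["position"],s["tool_rot"])
B=fr["pixels"].max(2)<50
v,u=np.where(B);Q=np.array([wpt(s,fr,Rw,a,b) for a,b in zip(u,v)])
k=(Q[:,2]>.045)&(Q[:,2]<.065)&(abs(Q[:,0]-.565)<.02)&(abs(Q[:,1]+.2155)<.02);q=Q[k];print(k.sum(),q.mean(0),np.ptp(q,0),Rw.T@(q.mean(0)-s["position"]))
cv2.imwrite("pics/c8.png",cv2.resize(fr["pixels"][...,::-1],(640,480)))
E
```

```text
clock: 8.75
position: [0.565, -0.2146, 0.1002]
tool_rot: [3.137, 0.002, -2.938]
force: [0.1, -0.3, 0.4]
grip_width: 0.06
finger_force: 0.0
[ 0.22804118  0.62772548  0.05766522  1.75292862 -0.05587994  0.76270514
  2.08966352] [ 0.56503252 -0.21458293  0.10017358] [ 3.13729390e+00  2.00904555e-03 -2.93788771e+00]
303 [ 0.56293655 -0.21659422  0.05701009] [0.0132759  0.01325111 0.01617498] [ 0.00254623 -0.0017312   0.04315142]
```

View pics/c8.png

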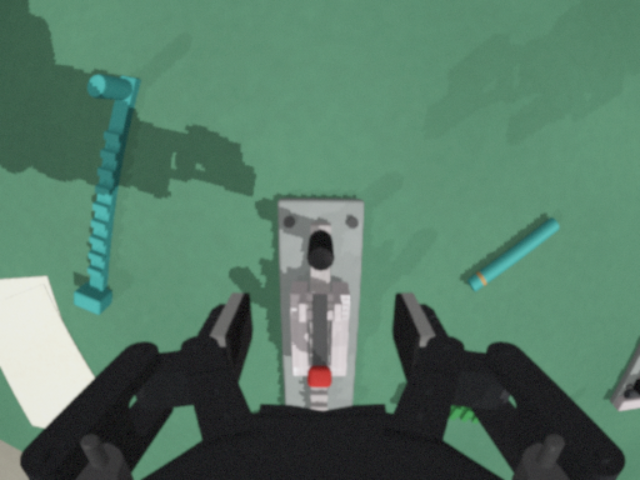

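The wrist view shows the post at (320,248) centred between the open fingers, and the tab at (320,377) clear of them. I'll descend and grip the post.

```bash
python3 -m crank '0.06 0.001 -0.0015 0.02 0 0 0;0.06 0 0 0.025 0 0 0;0.06 0 0 0.022 0 0 0;0.06 0 0 0.015 0 0 0;0.06 0 0 0.005 0 0 0;0.06 0 0 0 0 0 0;0.0 0 0 0 0 0 0;0.0 0 0 0 0 0 0'
python3 -m crank '0.0 0 0 0 0 0 0;0.0 0 0 0 0 0 0;0.0 0 0 0 0 0 0;0.0 0 0 0 0 0 0;0.0 0 0 0 0 0 0;0.0 0 0 0 0 0 0;0.0 0 0 0 0 0 0;0.0 0 0 0 0 0 0' 30
```

```text
clock: 9.47
position: [0.5664, -0.2167, 0.015]
tool_rot: [3.14, 0.006, -2.938]
force: [0.1, 1.1, 0.7]
grip_width: 0.0368
finger_force: 0.0
clock: 10.13
position: [0.5659, -0.2165, 0.0144]
tool_rot: [3.139, 0.005, -2.938]
force: [-1.3, 1.1, 10.5]
grip_width: 0.015
finger_force: 29.1
```

```bash
python3 -m crank '0.0 0.004 0 0 0 0 0;0.0 0.008 0 0 0 0 0;0.0 0.008 0 0 0 0 0;0.0 0.008 0 0 0 0 0;0.0 0.008 0 0 0 0 0;0.0 0.008 0 0 0 0 0;0.0 0.008 0 0 0 0 0;0.0 0.004 0 0 0 0 0'
python3 -m crank '0.0 0.001 0 0 0 0 0;0.0 0.001 0 0 0 0 0;0.0 0.001 0 0 0 0 0;0.0 0.001 0 0 0 0 0;0.0 0.001 0 0 0 0 0;0.0 0.001 0 0 0 0 0;0.0 0 0 0 0 0 0;0.0 0 0 0 0 0 0'
```

```text
clock: 10.8
position: [0.5104, -0.2281, 0.0137]
tool_rot: [3.139, 0.005, -2.938]
force: [3.4, 0.4, 4.6]
grip_width: 0.0148
finger_force: 29.2
clock: 11.47
position: [0.5069, -0.2286, 0.0138]
tool_rot: [3.14, 0.008, -2.937]
force: [11.3, 2.9, 0.1]
grip_width: 0.0149
finger_force: 29.3
```

The bar stopped after 60 mm with the force rising, so the jaw is against the guide. I'll release, rise and check.

```bash
python3 -m crank '0.0 -0.001 0 0 0 0 0;0.05 0 0 0 0 0 0;0.05 0 0 0 0 0 0;0.05 0 0 0 0 0 0;0.05 0 0 0 0 0 0;0.05 0 0 -0.015 0 0 0;0.05 0 0 -0.03 0 0 0;0.05 0 0 -0.035 0 0 0'
python3 -m crank '0.05 0 0 -0.035 0 0 0;0.05 0 0 -0.035 0 0 0;0.05 0 0 -0.02 0 0 0;0.05 0 0 0 0 0 0;0.05 0 0 0 0 0 0;0.05 0 0 0 0 0 0;0.05 0 0 0 0 0 0;0.05 0 0 0 0 0 0'
python3 - <<'E'
from w import *
s,fr,Rw=wrist("pics/w9.png");g=grab_frame("scene");t=grab_frame("top")
m,V=red(fr);N,l,st,ce=cv2.connectedComponentsWithStats(m.astype(np.uint8))
for i in np.argsort(-st[1:,4])[:4]+1:
    P=np.array([wpt(s,fr,Rw,u,v) for v,u in zip(*np.where(l==i))]);print(st[i],np.median(P,0).round(4),P.max(0).round(4))
a=cv2.resize(fr["pixels"][90:384,140:370],(332,424));b=cv2.resize(g["pixels"][140:260,150:284],(468,424),interpolation=cv2.INTER_CUBIC)
cv2.imwrite("pics/c9.png",np.hstack([a,b])[...,::-1])
E
```

```text
clock: 12.13
position: [0.5039, -0.2285, 0.0925]
tool_rot: [3.137, 0.0, -2.938]
force: [0.3, -0.8, 0.4]
grip_width: 0.0501
finger_force: 0.0
clock: 12.8
position: [0.5046, -0.2291, 0.182]
tool_rot: [3.138, 0.002, -2.938]
force: [0.4, -0.6, -0.5]
grip_width: 0.0503
finger_force: 0.0
[251 294  14  13 142] [ 0.6238 -0.2038  0.0935] [ 0.6785 -0.1854  0.0968]
[503 275   9  13  69] [0.5837 0.1968 0.0572] [0.5893 0.2022 0.0709]
[203 258   1   1   1] [ 0.5041 -0.2545  0.2251] [ 0.5041 -0.2545  0.2251]
[473 309   1   1   1] [0.6653 0.1931 0.0222] [0.6653 0.1931 0.0222]
```

View pics/c9.png

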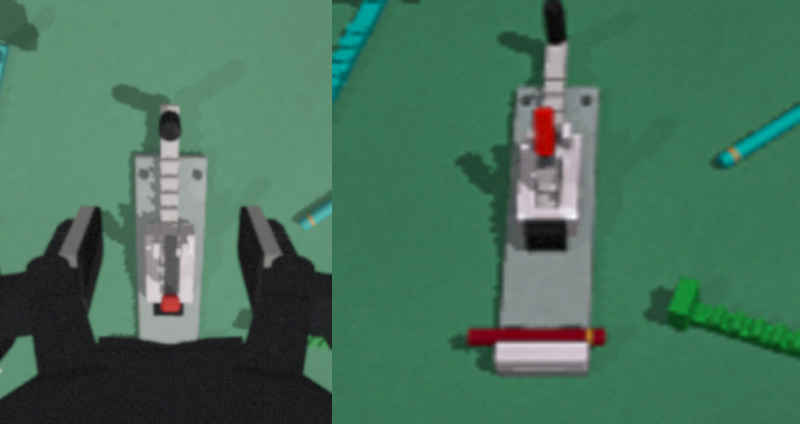

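The jaw at (545,235) is against the guide, the tab is raised at (543,130), and the barrel lies in its cradle at (540,337). The gripper is clear of everything.

```bash
python3 -c "from workcell import bot;print(bot.job_done())"
```

```text
the job is handed in; nothing more can be done
None
```

I released the maroon barrel's clamp and handed the job in at about 13 s: the pawl is raised, the bar is pulled back 60 mm until its jaw met the guide, the barrel is still in its cradle, and I did not touch the other clamp; while lifting the tab, two joints reached the ends of their ranges and the wrist force reached about 65 N.

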